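# Hold the sprung valve flap open for inspection

## Task

Swing the green cover of the pump up and over until it rests on its stop and leave it there on its own. Then lift the sprung steel flap on the valve chest beneath it to 45 degrees and hold it still there with the gripper: finish while still holding it, because it springs shut if let go. Leave the screwdriver, the wrench and the plastic pot where they are.

Things in the scene. Friction and masses are not known exactly. Their poses are not given: they have to be found in the camera images.
- pump: Pump, bolted down: black base plate 340 x 220 x 12 mm; in its middle an open brass housing 200 (x) x 180 (y) mm, rim 95 mm above the bench, walls 6 mm; in it a copper valve chest 100 x 90. Only two thin stop lugs behind the hinge rise above it (to 137 mm). Origin: centre of the base's underside. x along the base, parallel to both hinges (round steel flange at -x); y towards the hinge side; z up.
- cover (a joint): Angle of the green cover that closes the housing: 0 closed and level, grows as it opens, 1.833 rad (105 degrees) on its stop, leaning back. Heavy (about 0.3 to 0.55 kg): falls shut below 1.57 rad, falls onto its stop above that.
- cover_hinge (a point): Point on the cover's hinge axis (parallel to the pump's x), midway along it: in the pump's frame at (0, 90, 98) mm. The cover is a flat plate 5 mm thick, 204 mm along the hinge, reaching 180 mm from the hinge.
- cover_grip (a point): Centre of the cover's grip: black round bar 30 mm long, 20 mm across, parallel to the hinge, on a thin stem on the cover's upper face. Closed, it lies 160 mm towards the pump's -y and 40 mm above the cover's hinge axis. Pinched on its two flat ends (30 mm apart, along the pump's x) it turns between the fingers as the cover swings.
- flap (a joint): Angle of the steel flap that closes the valve chest, under the cover: 0 closed and level, grows as it opens; 45 degrees is 0.785 rad, end of travel 1.75 rad. A spring (0.18 N m closed, 0.26 N m at 45 degrees) and its weight shut it: about 3 to 4 N at its grip.
- flap_hinge (a point): Point on the flap's hinge axis (parallel to the pump's x), midway along it: in the pump's frame at (0, 45, 48.5) mm. Flap: flat steel plate 6 mm thick, 100 mm along the hinge, reaching 91 mm from it. It opens the same way as the cover: the free edge, on the pump's -y side, rises and swings towards +y.
- flap_grip (a point): Centre of the flap's grip: red round bar 26 mm long, 18 mm across, parallel to the hinge, on a thin stem on the flap's upper face. Closed, it lies 80 mm towards the pump's -y and 32 mm above the flap's hinge axis, inside the housing; walls are 80 mm away along x, 49 mm along -y. Can be pinched on its flat ends (26 mm apart, along the pump's x) and turns between the fingers.
- screwdriver: Bystander: screwdriver with amber handle, 200 mm long, lying on the bench along its x. Leave alone.
- wrench: Bystander: steel wrench, 160 mm long, lying on the bench along its x. Leave alone.
- pot: Bystander: open white plastic pot, 90 mm across, 100 mm high; origin under its centre. Leave alone.

How it is judged:
On the way:
1. the cover rests on its stop, let go (value of joint cover above 1.76 rad and contact force between each of the fingers, the arm and cover below 0.3 N), for 0.3 s.
At the end, for the whole second after the job is handed in: The cover rests on its stop (over 1.76 rad) untouched by the robot; the flap stands still at 45 degrees, within 6 degrees, held by the gripper's fingers (over 1 N); screwdriver, wrench and pot have moved less than 20 mm (all of step 1 and value of joint flap between 0.68 and 0.89 rad and velocity of joint flap between -0.1 and 0.1 rad/s and contact force between the fingers and flap above 1 N and distance of each of screwdriver, wrench, pot from where it was at the start of the episode below 0.02 m); the arm keeps its last pose, push and grip.
It fails at once if a bystander was moved by more than 20 mm (distance of any of screwdriver, wrench, pot from where it was at the start of the episode above 0.02 m).
It also fails if it takes over 48 s, if anything falls off the work surface, if the arm or the gripper's body presses on something with over 40 N, if the wrist force passes 120 N, or if a joint passes its speed limit or range.

## Robot

A 7-joint arm with a two-finger parallel gripper is mounted at the origin on the work surface. World frame = base frame: x ahead of the robot, y to its left, z up, the work surface at z = 0. Lengths are in m, angles in rad, forces in N, time in s.
With the tool pointing down it reaches from about 0.35 to 0.9 m from the base axis. Payload 8.1 kg.
Tool frame: the origin (TCP) lies midway between the tips of the shut fingers; the grasp point (between the pads) lies 19 mm behind it (arm.hold_point_z is the distance from the TCP to the grasp point, in m); z points along the fingers, y is the direction in which the jaws open and shut (so a half turn about z gives the same grasp; the last joint's range is limited). The gripper opens to 92 mm and grips with 3 to 60 N. Pads are 19 mm wide; open, the fingers measure 130 mm over their backs; the gripper's body (75 mm by 190 mm) begins 47 mm behind the grasp point.
Start: joints at [-1.313, 0.434, 0.025, 1.573, -0.012, 1.134, -0.075], TCP at [0.221, 0.585, 0.227] pointing down, gripper open.
Joint ranges: [-2.62, 2.62], [-0.44, 2.09], [-1.27, 1.32], [0.08, 2.57], [-1.32, 4.46], [0.12, 2], [-2.74, 2.74]. Speed limits (rad/s): [2.22, 2.22, 3.01, 3.01, 3.14, 3.14, 3.14].

## Interface

Orientations are given as a rotation vector (axis times angle).
In Python, from cell import arm gives the robot as it stands.
- The arm moves only by the shell command python3 -m pendant 'ROWS' [FORCE]. ROWS is JSON, a list of rows, each a list of 3 entries, a list of its own where there are three numbers: the shift along the tool's x, y, z in m, then the turn, a rotation vector about the tool's x, y, z in degrees, then the finger opening in m, from 0 to 0.0918. A call has 1 to 10 rows; each row shifts and turns the commanded pose from where the row before left it, along the tool's axes as they then stand; what a row does not reach is not made up. A row lasts 1/8 s, in which the tool goes at most 62.5 mm and 10.7 degrees, less where a joint would pass 70% of its speed; a pose out of reach is approached as far as the arm can. A call with a gripper value outside its range is refused whole. The fingers move at their own pace and stop on an object; FORCE is the grip in N (left out, the last holds). Time passes only in rows, so rows that do not move let the fingers close. It gives the time, the measured TCP pose, the force and the opening at its end, in the units of the state.
- arm.observe(): the state, without advancing time (a new reading comes with each control period).
- arm.get_image(name): name is "scene" or "side" or "wrist"; returns (picture, depth): 480x640x3 uint8, red, green, blue; 480x640 float32, m along the optical axis (not along the pixel's ray), 0 where there is no reading.
- arm.camera_params(name): a dict with "fovy" (degrees; the focal length in pixels is half the picture's height over the tangent of half this angle, whatever the lens; pixels are square), "cx", "cy" (the principal point, pixels), "rvec" (rotation vector, rad) and "tvec" (3), from world to camera coordinates, as OpenCV has them; the wrist camera has in their place "mount" (4x4, takes a point from camera to tool coordinates, whose origin is the TCP and whose axes are the flange's). Camera axes: x right, y down, z forward; pixel columns grow to the right and rows downward; lengths in m; the calibration is good to about 2 mm. A picture is of the moment at which its call begins: read the wrist's pose just before it. camera_params takes no time and is no camera call.
- arm.sign_off(): hands the job in, once; it reports no verdict.
Trained networks look in the newest picture that a camera, given by its name, has taken for a name from the list of things; names that differ only in an ending like _2 or _b are one class to them, and where a whole thing is asked for, a point or a joint stands for the part that bears it (a point fixed in the world has none). Each returns a list of dicts, best first, with "conf" (0 to 1); they miss things now and then, are a little off and sometimes report something else, mostly with a low value. They report only what shows in the picture. A call takes as long as a camera call.
- arm.look_for(camera, label): "rect" ([centre column, centre row, width, height] in pixels, round what is visible of it).
- arm.masks_of(camera, label): "pixels" (480x640 bool, what is visible of it) and "rect" ([centre column, centre row, width, height] in pixels, round what is visible of it).
The state is a dict: "clock": time; "joints": joint angles; "dq": joint speeds; "joint_efforts": joint torques, N m; "position": TCP position; "ee_rot": TCP orientation; "force": force on the tool from outside, world axes, zero at the start; "ft_torque": the same for the moment, N m; "width": opening from 0.0 (shut) to 1.0 (fully open).
Only numpy, scipy, OpenCV 4.12 (cv2) and the standard library are available. Lean on these libraries where they do the work, as an engineer would, in place of code of your own. Each camera call takes 0.05 s, during which the arm holds its last target.

## Working session

There is one attempt and no reset: what is moved stays moved. The work goes in short steps, Python scripts to look and compute and a shell command to move; the robot and the scene stay as the last step left them, time stands still between calls to the robot, and variables do not carry over. Pictures are saved under pics/ and viewed, and the job is handed in when it is done.

```bash
ls; mkdir -p pics; cat > h.py <<'E'
import numpy as np, cv2
from cell import arm
from scipy.spatial.transform import Rotation as R
def cam(name,st=None):
    p=arm.camera_params(name); f=240/np.tan(np.radians(p['fovy'])/2)
    if 'mount' in p:
        st=st or arm.observe(); T=np.eye(4);T[:3,:3]=R.from_rotvec(st['ee_rot']).as_matrix();T[:3,3]=st['position']
        W=T@np.array(p['mount'])
    else:
        Rm=R.from_rotvec(np.ravel(p['rvec'])).as_matrix();W=np.eye(4);W[:3,:3]=Rm.T;W[:3,3]=-Rm.T@np.ravel(p['tvec'])
    return f,p['cx'],p['cy'],W
def world(name,depth,st=None):
    f,cx,cy,W=cam(name,st); v,u=np.mgrid[0:480,0:640]
    P=np.stack([(u-cx)/f*depth,(v-cy)/f*depth,depth],-1)
    return P@W[:3,:3].T+W[:3,3]
def save(n,im): cv2.imwrite('pics/'+n+'.png',im[:,:,::-1])
E
python3 - <<'E'
from h import *
print({k:np.round(v,3) for k,v in arm.observe().items()})
for c in ['scene','side','wrist']:
    im,d=arm.get_image(c); save('a_'+c,im); np.save('a_'+c+'.npy',d)
    P=world(c,d)
    for l in ['pump','cover','cover_grip','pot','screwdriver','wrench']:
        r=arm.masks_of(c,l)
        for q in r[:2]:
            m=q['pixels']&(d>0); 
            print(c,l,round(q['conf'],2),np.round(q['rect']),np.round(np.median(P[m],0),3),np.round(np.percentile(P[m],3,axis=0),3),np.round(np.percentile(P[m],97,axis=0),3))
E
```

```text
pics
{'clock': np.float64(0.0), 'joints': array([-1.313,  0.435,  0.025,  1.574, -0.012,  1.134, -0.075]), 'dq': array([-0.   , -0.001,  0.001,  0.   , -0.001,  0.001, -0.001]), 'joint_efforts': array([-0.0000e+00, -6.6785e+01,  9.8500e-01, -3.1448e+01, -6.1000e-02,
        4.3000e-02,  0.0000e+00]), 'position': array([0.221, 0.584, 0.226]), 'ee_rot': array([-5.64e-01, -3.09e+00,  3.00e-03]), 'force': array([-0.071,  0.505,  0.431]), 'ft_torque': array([0.025, 0.041, 0.003]), 'width': np.float64(0.998)}
scene pump 0.92 [293. 264. 174. 168.] [ 0.642 -0.072  0.083] [ 0.436 -0.182  0.008] [0.736 0.014 0.103]
scene pump 0.5 [294. 230. 132.  99.] [ 0.581 -0.091  0.101] [ 0.474 -0.175  0.099] [ 0.669 -0.01   0.112]
scene cover 0.82 [297. 227. 130. 101.] [ 0.582 -0.091  0.101] [ 0.476 -0.175  0.099] [ 0.669 -0.01   0.111]
scene cover_grip 0.87 [296. 229. 133. 100.] [ 0.582 -0.091  0.101] [ 0.475 -0.176  0.099] [ 0.669 -0.01   0.111]
scene pot 0.83 [434. 301.  62.  78.] [0.611 0.163 0.065] [0.581 0.124 0.003] [0.664 0.202 0.101]
scene screwdriver 0.64 [218. 238.  63.  68.] [ 0.547 -0.261  0.
[... 202 characters left out ...]
37 -0.133  0.079] [ 0.407 -0.201  0.006] [0.726 0.009 0.106]
side cover 0.57 [329. 270. 130.  86.] [ 0.561 -0.102  0.102] [ 0.471 -0.18   0.099] [ 0.665 -0.01   0.129]
side cover 0.49 [330. 286. 192. 162.] [ 0.535 -0.134  0.081] [ 0.408 -0.2    0.01 ] [0.725 0.002 0.106]
side cover_grip 0.71 [328. 269. 132.  86.] [ 0.561 -0.102  0.102] [ 0.472 -0.18   0.099] [ 0.664 -0.012  0.131]
side pot 0.69 [289. 208.  41.  55.] [0.618 0.143 0.071] [0.58  0.12  0.009] [0.661 0.204 0.102]
side screwdriver 0.95 [378. 352.  98.  42.] [ 0.536 -0.271  0.022] [ 0.481 -0.28   0.002] [ 0.655 -0.251  0.029]
side wrench 0.59 [414. 386.  83.  42.] [ 0.586 -0.364  0.008] [ 0.508 -0.389  0.004] [ 0.654 -0.344  0.012]
```

View pics/a_scene.png

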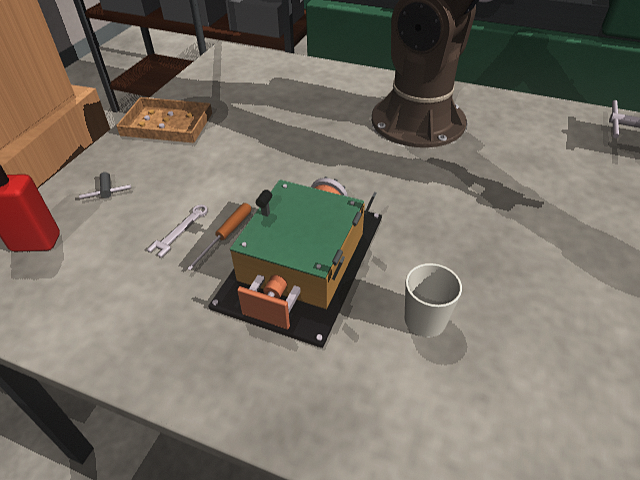

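View pics/a_side.png

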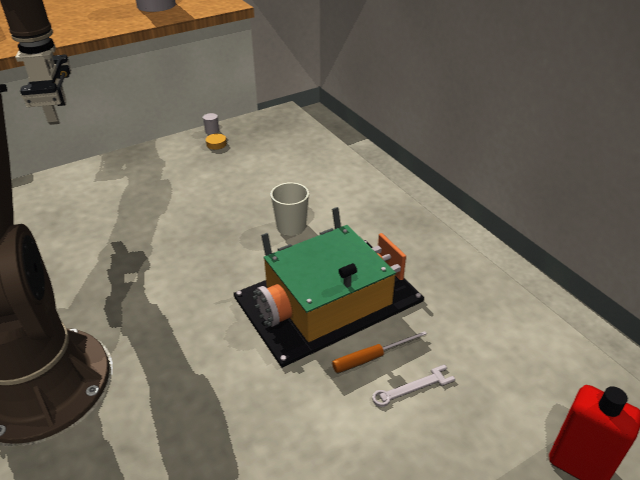

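```bash
python3 - <<'E'
from h import *
for c in ['scene','side']:
    d=np.load('a_'+c+'.npy');P=world(c,d)
    box=(P[...,0]>.4)&(P[...,0]<.78)&(P[...,1]>-.23)&(P[...,1]<.03)&(d>0)
    m=box&(P[...,2]>.094)&(P[...,2]<.107)
    r=cv2.minAreaRect((P[m][:,:2]*1000).astype(np.float32)); print(c,'plate',r,m.sum(), np.round(cv2.boxPoints(r)))
    m=box&(P[...,2]>.113)
    q=P[m]; print('high',m.sum(),np.round(np.percentile(q,[2,50,98],axis=0),3))
    m=box&(P[...,2]>.128); q=P[m]; vv,uu=np.where(m); print('grip?',m.sum(),np.round(np.percentile(q,[2,50,98],axis=0),3),uu.min(),uu.max(),vv.min(),vv.max())
    for p in q[::max(1,len(q)//25)]: print(np.round(p,3),end='')
    print()
E
```

```text
scene plate ((547.7958374023438, -85.27857208251953), (195.24412536621094, 252.1160125732422), 89.30241394042969) 8010 [[ 421. -181.]
 [ 673. -184.]
 [ 675.   11.]
 [ 423.   14.]]
high 328 [[ 0.484 -0.17   0.114]
 [ 0.574 -0.157  0.138]
 [ 0.662  0.02   0.149]]
grip? 259 [[ 0.484 -0.17   0.129]
 [ 0.576 -0.157  0.142]
 [ 0.661  0.02   0.149]] 256 376 189 265
[ 0.555 -0.167  0.147][ 0.558 -0.17   0.144][ 0.561 -0.171  0.144][ 0.553 -0.155  0.143][ 0.564 -0.157  0.148][ 0.57  -0.164  0.148][0.487 0.018 0.137][ 0.567 -0.158  0.146][ 0.577 -0.166  0.149][ 0.565 -0.153  0.144][ 0.578 -0.16   0.149][0.491 0.016 0.133][ 0.577 -0.157  0.147][ 0.583 -0.17   0.145][ 0.573 -0.155  0.142][ 0.583 -0.164  0.145][ 0.584 -0.17   0.142][ 0.576 -0.154  0.14 ][ 0.582 -0.157  0.142][ 0.583 -0.161  0.139][ 0.584 -0.165  0.136][ 0.586 -0.163  0.136][ 0.583 -0.159  0.133][0.652 0.017 0.138][0.66  0.017 0.138][0.661 0.014 0.131]
side plate ((543.5675048828125, -86.93133544921875), (197.08331298828125, 258.29608154296875), 89.94578552246094) 6312 [[ 414. -185.]
 [ 673. -186.]
 [ 673.   11.]
 [ 415.   12.]]
high 397 [[ 0.479 -0.173  0.114]
 [ 0.566 -0.16   0.136]
 [ 0.661  0.02   0.15 ]]
grip? 268 [[ 0.479 -0.173  0.129]
 [ 0.566 -0.163  0.141]
 [ 0.661  0.02   0.15 ]] 261 356 207 277
[0.658 0.02  0.137][0.652 0.019 0.136][0.661 0.016 0.131][0.649 0.014 0.132][0.493 0.019 0.136][0.484 0.015 0.138][0.491 0.016 0.131][0.481 0.015 0.131][ 0.576 -0.158  0.15 ][ 0.578 -0.163  0.15 ][ 0.575 -0.163  0.149][ 0.567 -0.162  0.149][ 0.555 -0.157  0.148][ 0.572 -0.165  0.147][ 0.557 -0.161  0.148][ 0.573 -0.171  0.148][ 0.556 -0.166  0.15 ][ 0.577 -0.168  0.142][ 0.558 -0.167  0.147][ 0.576 -0.173  0.143][ 0.558 -0.169  0.147][ 0.58  -0.171  0.138][ 0.565 -0.17   0.141][ 0.555 -0.168  0.142][ 0.554 -0.16   0.133][ 0.568 -0.172  0.136][ 0.565 -0.173  0.135]
```

```bash
cat >> h.py <<'E'
def rot(tilt=0,yaw=0):
    # yaw about z of pump; tilt deg: tool z tips toward -y at tip / body toward +y for tilt>0
    B=np.array([[0,1,0],[1,0,0],[0,0,-1.]])  # cols tool x=+y, y=+x, z=-z
    return R.from_euler('z',yaw,degrees=True)*R.from_euler('x',-tilt,degrees=True)*R.from_matrix(B)
def plan(wps,n,start=None):
    """wps list of (pos(TCP),Rotation), n rows each; start from observed"""
    st=arm.observe(); p=np.array(st['position']);r=R.from_rotvec(st['ee_rot'])
    if start: p,r=start
    for (q,s),k in zip(wps,n):
        q=np.array(q); rv=(r.inv()*s).as_rotvec()/k; dp=(q-p)/k
        for i in range(k):
            loc=r.inv().apply(dp); print([list(np.round(loc,4)),list(np.round(np.degrees(rv),2))])
            p=p+dp; r=r*R.from_rotvec(rv)
        p,r=q,s; print('--')
E
python3 - <<'E'
from h import *
print(np.round(arm.camera_params('wrist')['mount'],3), arm.hold_point_z)
im=cv2.imread('pics/a_scene.png')[:,:,::-1]
for c in ['scene','side']:
    im=cv2.imread('pics/a_%s.png'%c)[:,:,::-1].astype(int)
    d=np.load('a_'+c+'.npy');P=world(c,d)
    m=(im[...,1]>im[...,0]+15)&(im[...,1]>im[...,2]+5)&(abs(P[...,2]-.1)<.01)&(d>0)&(P[...,0]>.4)&(P[...,0]<.8)
    m=cv2.erode(m.astype(np.uint8),np.ones((3,3)))>0
    print(c,m.sum(),cv2.minAreaRect((P[m][:,:2]*1000).astype(np.float32)))
plan([((.57,-.163,.25),rot())],[14])
E
```

```text
[[-0.    -0.958 -0.286  0.078]
 [ 1.    -0.001  0.001  0.001]
 [-0.001 -0.286  0.958 -0.159]
 [ 0.     0.     0.     1.   ]] 0.0188
scene 6667 ((571.3004760742188, -92.52580261230469), (174.2515411376953, 202.72573852539062), 89.54332733154297)
side 5097 ((569.5484008789062, -94.57000732421875), (178.1699676513672, 199.38394165039062), 89.9419937133789)
[[np.float64(-0.0422), np.float64(-0.0412), np.float64(-0.0017)], [np.float64(0.0), np.float64(0.0), np.float64(4.95)]]
[[np.float64(-0.0456), np.float64(-0.0374), np.float64(-0.0017)], [np.float64(0.0), np.float64(0.0), np.float64(4.95)]]
[[np.float64(-0.0487), np.float64(-0.0333), np.float64(-0.0017)], [np.float64(0.0), np.float64(0.0), np.float64(4.95)]]
[[np.float64(-0.0513), np.float64(-0.029), np.float64(-0.0017)], [np.float64(0.0), np.float64(0.0), np.float64(4.95)]]
[[np.float64(-0.0537), np.float64(-0.0244), np.float64(-0.0017)], [np.float64(0.0), np.float64(0.0), np.float64(4.95)]]
[[np.float64(-0.0556), np.float64(-0.0197), np.float64(-0.0017)], [np.float64(0.0), np.float64(0.0), np.float64(4.95)]]
[[np.float64(-0.0571), np
[... 230 characters left out ...]
.0588), np.float64(-0.0048), np.float64(-0.0017)], [np.float64(0.0), np.float64(0.0), np.float64(4.95)]]
[[np.float64(-0.059), np.float64(0.0003), np.float64(-0.0017)], [np.float64(0.0), np.float64(0.0), np.float64(4.95)]]
[[np.float64(-0.0587), np.float64(0.0054), np.float64(-0.0017)], [np.float64(0.0), np.float64(0.0), np.float64(4.95)]]
[[np.float64(-0.058), np.float64(0.0104), np.float64(-0.0017)], [np.float64(0.0), np.float64(0.0), np.float64(4.95)]]
[[np.float64(-0.0569), np.float64(0.0154), np.float64(-0.0017)], [np.float64(0.0), np.float64(0.0), np.float64(4.95)]]
[[np.float64(-0.0554), np.float64(0.0202), np.float64(-0.0017)], [np.float64(0.0), np.float64(0.0), np.float64(4.95)]]
--
```

```bash
python3 -m pendant '[[[-0.042,-0.041,-0.002],[0,0,5],0.0918],[[-0.046,-0.037,-0.002],[0,0,5],0.0918],[[-0.049,-0.033,-0.002],[0,0,5],0.0918],[[-0.051,-0.029,-0.002],[0,0,5],0.0918],[[-0.054,-0.024,-0.002],[0,0,5],0.0918],[[-0.056,-0.020,-0.002],[0,0,5],0.0918],[[-0.057,-0.015,-0.002],[0,0,5],0.0918],[[-0.058,-0.010,-0.002],[0,0,5],0.0918],[[-0.059,-0.005,-0.002],[0,0,5],0.0918],[[-0.059,0,-0.002],[0,0,5],0.0918]]'
python3 - <<'E'
from h import *
plan([((.57,-.163,.22),rot())],[5])
E
```

```text
clock: 2.3
position: [0.4693, 0.0477, 0.2472]
ee_rot: [1.82, 2.56, 0.002]
force: [0.6, 1.2, 0.8]
width: 1.002
[[np.float64(-0.0464), np.float64(0.0052), np.float64(0.0054)], [np.float64(0.01), np.float64(-0.01), np.float64(3.84)]]
[[np.float64(-0.046), np.float64(0.0083), np.float64(0.0054)], [np.float64(0.01), np.float64(-0.01), np.float64(3.84)]]
[[np.float64(-0.0453), np.float64(0.0113), np.float64(0.0054)], [np.float64(0.01), np.float64(-0.01), np.float64(3.84)]]
[[np.float64(-0.0445), np.float64(0.0143), np.float64(0.0054)], [np.float64(0.01), np.float64(-0.01), np.float64(3.84)]]
[[np.float64(-0.0434), np.float64(0.0173), np.float64(0.0054)], [np.float64(0.01), np.float64(-0.01), np.float64(3.84)]]
--
```

```bash
python3 -m pendant '[[[-0.046,0.005,0.005],[0,0,3.8],0.0918],[[-0.046,0.008,0.005],[0,0,3.8],0.0918],[[-0.045,0.011,0.005],[0,0,3.8],0.0918],[[-0.044,0.014,0.005],[0,0,3.8],0.0918],[[-0.043,0.017,0.005],[0,0,3.8],0.0918],[[0,0,0],[0,0,0],0.0918],[[0,0,0],[0,0,0],0.0918]]'
python3 - <<'E'
from h import *
st=arm.observe(); print(np.round(st['joints'],2))
im,d=arm.get_image('wrist'); save('b_wrist',im); P=world('wrist',d,st)
im=im.astype(int)
box=(d>0)&(P[...,0]>.45)&(P[...,0]<.7)&(P[...,1]>-.23)&(P[...,1]<.05)
m=box&(P[...,2]>.125)&(P[...,2]<.16); q=P[m]; print(m.sum(),np.round(np.percentile(q,[1,50,99],axis=0),3))
m=m&(P[...,1]<-.1); q=P[m]; print('grip',m.sum(),np.round(np.percentile(q,[1,50,99],axis=0),3))
m=(im[...,1]>im[...,0]+15)&(im[...,1]>im[...,2]+5)&box
print('plate',m.sum(),cv2.minAreaRect((P[m][:,:2]*1000).astype(np.float32)),np.percentile(P[m][:,2],[5,50,95]))
plan([((.57,-.163,.119),rot())],[4])
E
```

```text
clock: 3.18
position: [0.5684, -0.1593, 0.2215]
ee_rot: [-2.214, -2.228, 0.0]
force: [-0.6, 0.8, -0.8]
width: 0.999
[-0.26  0.42  0.62  1.7  -0.27  1.1   0.46]
1237 [[ 0.555 -0.17   0.138]
 [ 0.57  -0.159  0.147]
 [ 0.584 -0.152  0.15 ]]
grip 1237 [[ 0.555 -0.17   0.138]
 [ 0.57  -0.159  0.147]
 [ 0.584 -0.152  0.15 ]]
plate 66659 ((562.872802734375, -92.11674499511719), (179.94256591796875, 218.00648498535156), 89.72728729248047) [0.10021254 0.1013983  0.10259438]
[[np.float64(-0.0011), np.float64(0.0004), np.float64(0.0257)], [np.float64(-0.0), np.float64(-0.01), np.float64(0.1)]]
[[np.float64(-0.0011), np.float64(0.0004), np.float64(0.0257)], [np.float64(-0.0), np.float64(-0.01), np.float64(0.1)]]
[[np.float64(-0.0011), np.float64(0.0004), np.float64(0.0257)], [np.float64(-0.0), np.float64(-0.01), np.float64(0.1)]]
[[np.float64(-0.0011), np.float64(0.0004), np.float64(0.0257)], [np.float64(-0.0), np.float64(-0.01), np.float64(0.1)]]
--
```

View pics/b_wrist.png

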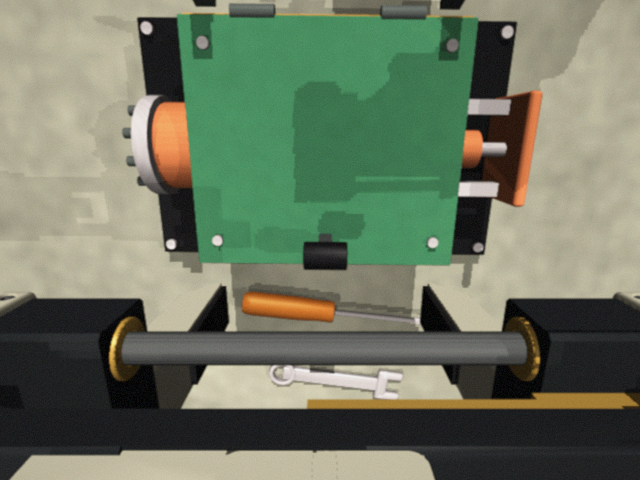

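```bash
python3 -m pendant '[[[-0.001,0.001,0.025],[0,0,0],0.0918],[[-0.001,0,0.026],[0,0,0],0.0918],[[-0.001,0,0.026],[0,0,0],0.08],[[0,0,0.024],[0,0,0],0.06],[[0,0,0],[0,0,0],0.025],[[0,0,0],[0,0,0],0.025],[[0,0,0],[0,0,0],0.025],[[0,0,0],[0,0,0],0.025]]' 20
python3 - <<'E'
from h import *
st=arm.observe()
im,d=arm.get_image('side'); save('c_side',im[150:390,200:520].repeat(2,0).repeat(2,1))
p0=np.array(st['position']); h=np.array([0,-.002,.098])
pts=[]
# grip rel
for th in range(0,105,4):
    a=np.radians(180-14.04-th); pts.append(np.array([p0[0],h[1]+.165*np.cos(a),h[2]+.165*np.sin(a)-.0188]))
print(np.round(p0,4),np.round(pts[0],4))
for a,b in zip(pts,pts[1:]): d=b-a; print([round(d[1],4),0,round(-d[2],4)],np.round(b[1:],3))
E
```

```text
clock: 4.22
position: [0.57, -0.1627, 0.1215]
ee_rot: [2.214, 2.227, 0.002]
force: [-0.9, -0.8, -0.0]
width: 0.394
[ 0.57   -0.1627  0.1215] [ 0.57   -0.1621  0.1192]
[np.float64(0.0032), 0, np.float64(-0.0111)] [-0.159  0.13 ]
[np.float64(0.0039), 0, np.float64(-0.0108)] [-0.155  0.141]
[np.float64(0.0047), 0, np.float64(-0.0105)] [-0.15   0.152]
[np.float64(0.0054), 0, np.float64(-0.0102)] [-0.145  0.162]
[np.float64(0.0061), 0, np.float64(-0.0098)] [-0.139  0.172]
[np.float64(0.0068), 0, np.float64(-0.0093)] [-0.132  0.181]
[np.float64(0.0074), 0, np.float64(-0.0088)] [-0.125  0.19 ]
[np.float64(0.008), 0, np.float64(-0.0083)] [-0.117  0.198]
[np.float64(0.0086), 0, np.float64(-0.0077)] [-0.108  0.206]
[np.float64(0.0091), 0, np.float64(-0.0071)] [-0.099  0.213]
[np.float64(0.0096), 0, np.float64(-0.0064)] [-0.089  0.219]
[np.float64(0.01), 0, np.float64(-0.0058)] [-0.079  0.225]
[np.float64(0.0104), 0, np.float64(-0.005)] [-0.069  0.23 ]
[np.float64(0.0107), 0, np.float64(-0.0043)] [-0.058  0.234]
[np.float64(0.011), 0, np.float64(-0.0036)] [-0.047  0.238]
[np.float64(0.0112), 0, np.float64(-0.0028)] [-0.036  0.241]
[np.float64(0.0113), 0, np.float64(-0.002)] [-0.025  0.243]
[np.float64(0.0115), 0, np.float64(-0.0012)] [-0.013  0.244]
[np.float64(0.0115), 0, np.float64(-0.0004)] [-0.002  0.244]
[np.float64(0.0115), 0, np.float64(0.0004)] [0.01  0.244]
[np.float64(0.0115), 0, np.float64(0.0012)] [0.021 0.243]
[np.float64(0.0113), 0, np.float64(0.002)] [0.032 0.241]
[np.float64(0.0112), 0, np.float64(0.0028)] [0.044 0.238]
[np.float64(0.011), 0, np.float64(0.0036)] [0.055 0.234]
[np.float64(0.0107), 0, np.float64(0.0043)] [0.065 0.23 ]
[np.float64(0.0103), 0, np.float64(0.0051)] [0.076 0.225]
```

View pics/c_side.png

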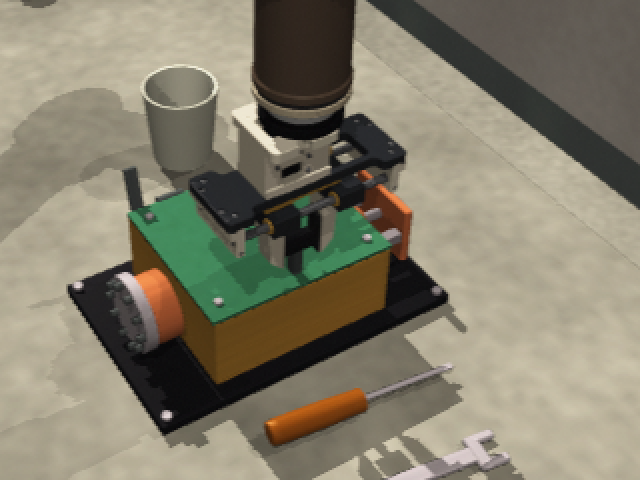

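```bash
python3 -m pendant '[[[0,0,0],[0,0,0],0.02],[[0,0,0],[0,0,0],0.02],[[0,0,0],[0,0,0],0.02]]' 20; python3 -m pendant '[[[0.003,0,-0.011],[0,0,0],0.02],[[0.004,0,-0.011],[0,0,0],0.02],[[0.005,0,-0.0105],[0,0,0],0.02],[[0,0,0],[0,0,0],0.02]]'
```

```text
clock: 4.65
position: [0.569, -0.1627, 0.1212]
ee_rot: [-2.215, -2.227, 0.0]
force: [-3.7, 0.6, 4.5]
width: 0.325
clock: 5.15
position: [0.569, -0.1504, 0.1541]
ee_rot: [-2.215, -2.228, 0.0]
force: [-3.9, -1.4, -2.5]
width: 0.324
```

```bash
python3 -m pendant '[[[0.0055,0,-0.010],[0,0,0],0.02],[[0.006,0,-0.010],[0,0,0],0.02],[[0.007,0,-0.009],[0,0,0],0.02],[[0.0075,0,-0.009],[0,0,0],0.02],[[0.008,0,-0.008],[0,0,0],0.02],[[0.0085,0,-0.0075],[0,0,0],0.02],[[0.009,0,-0.007],[0,0,0],0.02],[[0.0095,0,-0.0065],[0,0,0],0.02],[[0,0,0],[0,0,0],0.02]]'
python3 - <<'E'
from h import *
im,d=arm.get_image('side'); save('d_side',im[100:390,200:520].repeat(2,0).repeat(2,1))
E
```

```text
clock: 6.28
position: [0.5693, -0.0887, 0.221]
ee_rot: [2.214, 2.229, 0.001]
force: [-4.1, -3.3, 0.7]
width: 0.326
```

View pics/d_side.png

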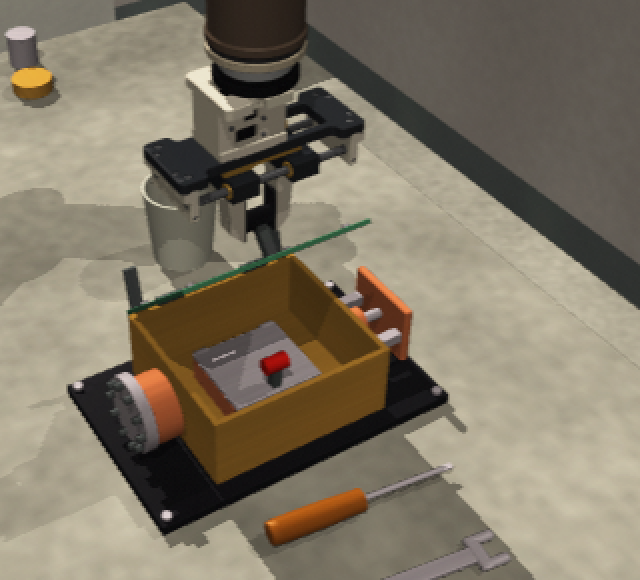

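The cover is following, at about 44°, with the red flap grip visible below. I'll continue along the arc.

```bash
python3 -m pendant '[[[0.010,0,-0.006],[0,0,0],0.02],[[0.0105,0,-0.005],[0,0,0],0.02],[[0.0105,0,-0.0045],[0,0,0],0.02],[[0.011,0,-0.0035],[0,0,0],0.02],[[0.011,0,-0.003],[0,0,0],0.02],[[0.0115,0,-0.002],[0,0,0],0.02],[[0.0115,0,-0.001],[0,0,0],0.02],[[0.0115,0,0],[0,0,0],0.02],[[0,0,0],[0,0,0],0.02]]'
python3 -m pendant '[[[0.0115,0,0],[0,0,0],0.02],[[0.0115,0,0.001],[0,0,0],0.02],[[0.0115,0,0.002],[0,0,0],0.02],[[0.011,0,0.003],[0,0,0],0.02],[[0.011,0,0.0035],[0,0,0],0.02],[[0.011,0,0.004],[0,0,0],0.02],[[0,0,0],[0,0,0],0.02],[[0,0,0],[0,0,0],0.02]]'
python3 - <<'E'
from h import *
im,d=arm.get_image('side'); save('e_side',im[100:390,200:520].repeat(2,0).repeat(2,1))
E
```

```text
clock: 7.45
position: [0.5696, -0.0005, 0.2461]
ee_rot: [2.213, 2.229, 0.004]
force: [3.9, -1.4, 5.3]
width: 0.324
clock: 8.45
position: [0.57, 0.0664, 0.2323]
ee_rot: [2.213, 2.227, 0.005]
force: [9.6, 0.2, -0.8]
width: 0.324
```

View pics/e_side.png

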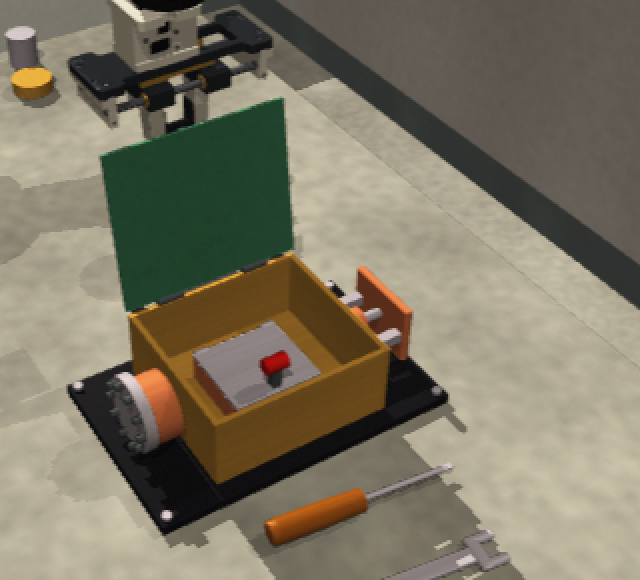

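```bash
python3 -m pendant '[[[0.006,0,0.0025],[0,0,0],0.02],[[0.005,0,0.0025],[0,0,0],0.02],[[0,0,0],[0,0,0],0.02]]'
python3 -m pendant '[[[0,0,0],[0,0,0],0.0918],[[0,0,0],[0,0,0],0.0918],[[0,0,0],[0,0,0],0.0918],[[0,0,0],[0,0,0],0.0918],[[0,0,0],[0,0,0],0.0918]]'
python3 -m pendant '[[[0.01,0,-0.03],[0,0,0],0.0918],[[0.005,0,-0.04],[0,0,0],0.0918],[[0,0,-0.04],[0,0,0],0.0918],[[0,0,0],[0,0,0],0.0918]]'
python3 - <<'E'
from h import *
st=arm.observe()
im,d=arm.get_image('side'); save('f_side',im[60:390,200:520].repeat(2,0)[:600].repeat(2,1))
P=world('side',d); im=im.astype(int)
m=(im[...,1]>im[...,0]+15)&(im[...,1]>im[...,2]+5)&(d>0)&(P[...,2]>.11)&(P[...,0]>.45)&(P[...,0]<.7)&(abs(P[...,1])<.1)
q=P[m]; c=np.polyfit(q[:,2],q[:,1],1); print('cover deg',90+np.degrees(np.arctan(c[0])),m.sum())
for l in ['flap_grip']:
  for k in arm.masks_of('side',l)[:3]:
    mm=k['pixels']&(d>0); print(l,k['conf'],k['rect'],np.round(np.percentile(P[mm],[3,50,97],axis=0),3))
m=(im[...,0]>140)&(im[...,1]<60)&(im[...,2]<60)&(d>0)&(P[...,0]>.5)&(P[...,0]<.65)&(P[...,1]>-.2)&(P[...,1]<0)
print('red',m.sum(),np.round(np.percentile(P[m],[1,50,99],axis=0),3))
E
```

```text
clock: 8.88
position: [0.57, 0.0772, 0.2272]
ee_rot: [2.213, 2.227, 0.005]
force: [9.3, 0.3, -0.2]
width: 0.324
clock: 9.5
position: [0.568, 0.0763, 0.2267]
ee_rot: [-2.215, -2.227, 0.0]
force: [-0.1, -0.2, 0.1]
width: 0.82
clock: 10.0
position: [0.5696, 0.0912, 0.3398]
ee_rot: [2.213, 2.226, 0.008]
force: [-0.1, 0.1, 0.3]
width: 1.0
cover deg 105.01070735366095 7061
flap_grip 0.73 [328.0, 282.7, 59.7, 45.8] [[ 0.521 -0.137  0.05 ]
 [ 0.564 -0.097  0.053]
 [ 0.616 -0.05   0.09 ]]
red 58 [[ 0.558 -0.136  0.07 ]
 [ 0.571 -0.132  0.089]
 [ 0.591 -0.116  0.094]]
```

View pics/f_side.png

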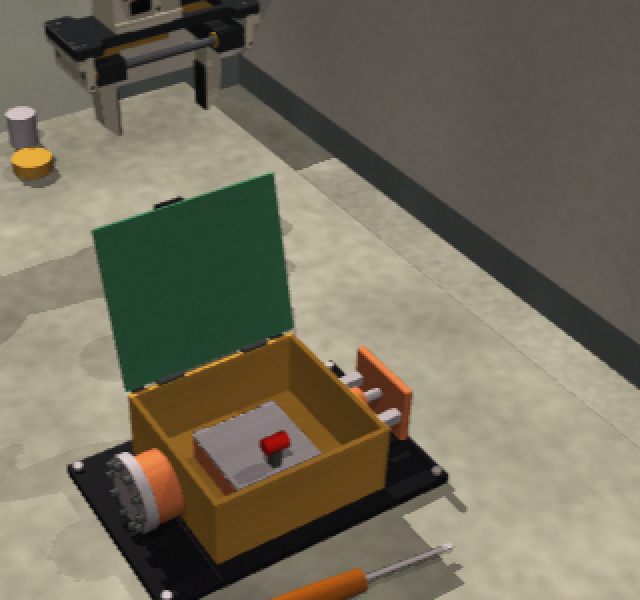

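```bash
python3 - <<'E'
from h import *
plan([((.57,-.14,.34),rot()),((.57,-.14,.25),rot(-15))],[4,2])
E
```

```text
[[np.float64(-0.0578), np.float64(0.0002), np.float64(-0.0009)], [np.float64(0.0), np.float64(-0.01), np.float64(0.08)]]
[[np.float64(-0.0578), np.float64(0.0003), np.float64(-0.0009)], [np.float64(0.0), np.float64(-0.01), np.float64(0.08)]]
[[np.float64(-0.0578), np.float64(0.0003), np.float64(-0.0009)], [np.float64(0.0), np.float64(-0.01), np.float64(0.08)]]
[[np.float64(-0.0578), np.float64(0.0004), np.float64(-0.0009)], [np.float64(0.0), np.float64(-0.01), np.float64(0.08)]]
--
[[np.float64(0.0), np.float64(0.0), np.float64(0.045)], [np.float64(0.0), np.float64(7.5), np.float64(0.0)]]
[[np.float64(-0.0059), np.float64(0.0), np.float64(0.0446)], [np.float64(0.0), np.float64(7.5), np.float64(0.0)]]
--
```

```bash
python3 -m pendant '[[[-0.058,0,0],[0,0,0],0.0918],[[-0.058,0,0],[0,0,0],0.0918],[[-0.058,0,0],[0,0,0],0.0918],[[-0.058,0,0],[0,0,0],0.0918],[[0,0,0.045],[0,7.5,0],0.07],[[-0.006,0,0.045],[0,7.5,0],0.07],[[0,0,0],[0,0,0],0.07],[[0,0,0],[0,0,0],0.07]]'
python3 - <<'E'
from h import *
st=arm.observe(); print(np.round(st['joints'],2))
im,d=arm.get_image('wrist'); save('g_wrist',im); P=world('wrist',d,st); im=im.astype(int)
m=(im[...,0]>90)&(im[...,1]<50)&(im[...,2]<50)&(d>0)&(P[...,0]>.5)&(P[...,0]<.65)&(P[...,1]>-.2)&(P[...,1]<0)
print('red',m.sum(),np.round(np.percentile(P[m],[1,50,99],axis=0),4))
r=rot(-15); print(r.inv().as_matrix().shape)
g=np.array([.57,-.127,.0805]); plan([(g+.0188*r.apply([0,0,1]),r)],[4])
E
```

```text
clock: 11.1
position: [0.5697, -0.1404, 0.2467]
ee_rot: [-2.076, -2.088, -0.271]
force: [-0.1, 0.7, 0.4]
width: 0.761
[-0.11  0.46  0.61  1.62 -0.5   1.31  0.65]
red 466 [[ 0.5578 -0.1342  0.0829]
 [ 0.5696 -0.1258  0.0889]
 [ 0.581  -0.1186  0.0913]]
(3, 3)
[[np.float64(-0.0077), np.float64(-0.0001), np.float64(0.0459)], [np.float64(-0.01), np.float64(0.02), np.float64(0.11)]]
[[np.float64(-0.0077), np.float64(-0.0001), np.float64(0.0459)], [np.float64(-0.01), np.float64(0.02), np.float64(0.11)]]
[[np.float64(-0.0077), np.float64(-0.0001), np.float64(0.0459)], [np.float64(-0.01), np.float64(0.02), np.float64(0.11)]]
[[np.float64(-0.0077), np.float64(-0.0001), np.float64(0.0459)], [np.float64(-0.01), np.float64(0.02), np.float64(0.11)]]
--
```

View pics/g_wrist.png

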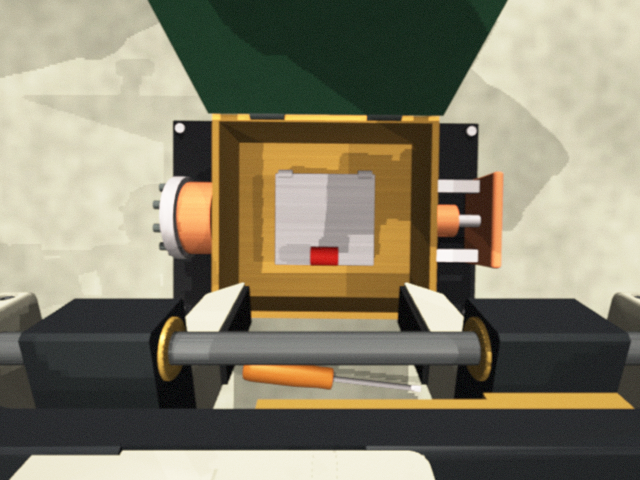

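```bash
python3 -m pendant '[[[-0.030,0,0.03],[0,0,0],0.065],[[0,0,0.05],[0,0,0],0.065],[[0,0,0.05],[0,0,0],0.065],[[0,0,0.03],[0,0,0],0.065],[[0,0,0.023],[0,0,0],0.065],[[0,0,0],[0,0,0],0.065],[[0,0,0],[0,0,0],0.065]]'
python3 - <<'E'
from h import *
st=arm.observe(); r=R.from_rotvec(st['ee_rot']); print('grasp',np.array(st['position'])-.0188*r.as_matrix()[:,2])
im,d=arm.get_image('wrist'); save('i_wrist',im)
im,d=arm.get_image('side'); save('i_side',im[60:390,200:520].repeat(2,0)[:600].repeat(2,1))
E
```

```text
clock: 12.02
position: [0.5707, -0.122, 0.0636]
ee_rot: [-2.075, -2.091, -0.275]
force: [0.5, 0.4, 0.7]
width: 0.706
grasp [ 0.57072097 -0.1268677   0.08178567]
```

View pics/i_wrist.png

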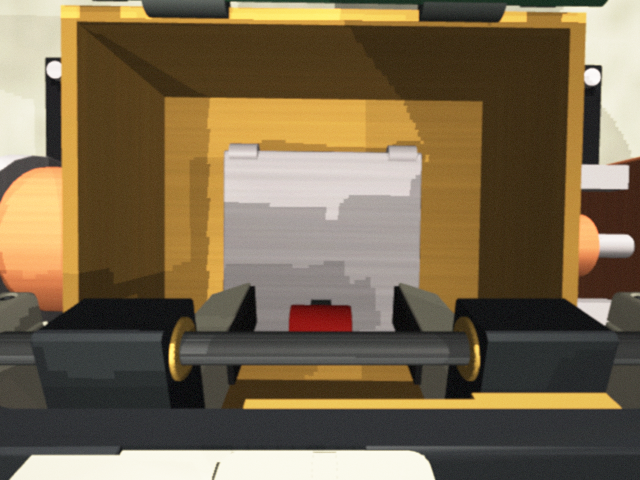

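View pics/i_side.png

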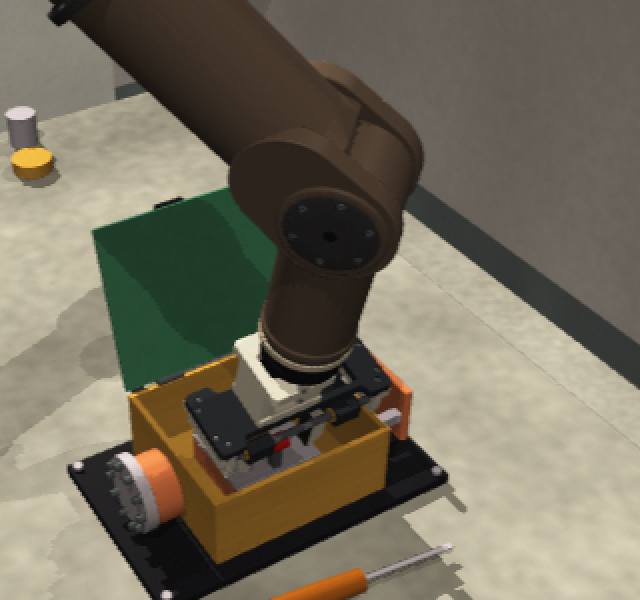

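```bash
python3 -m pendant '[[[0,-0.001,0],[0,0,0],0.015],[[0,0,0],[0,0,0],0.015],[[0,0,0],[0,0,0],0.015],[[0,0,0],[0,0,0],0.015],[[0,0,0],[0,0,0],0.015],[[0,0,0],[0,0,0],0.015],[[0,0,0],[0,0,0],0.015]]' 30
python3 - <<'E'
from h import *
st=arm.observe(); r=rot(-15); g0=np.array(st['position'])-.0188*R.from_rotvec(st['ee_rot']).as_matrix()[:,2]
print('grasp',g0)
h=np.array([0,-.047,.0485]); rad=np.hypot(.08,.032)
prev=None
for th in np.arange(0,46,5):
    a=np.radians(180-21.8-th); p=np.array([0,h[1]+rad*np.cos(a),h[2]+rad*np.sin(a)])
    if prev is not None: print(th,np.round(r.inv().apply(p-prev),4),np.round(p,4))
    prev=p
E
```

```text
clock: 13.0
position: [0.569, -0.1224, 0.0619]
ee_rot: [-2.076, -2.088, -0.274]
force: [5.5, -0.3, -2.7]
width: 0.28
grasp [ 0.56901693 -0.12728751  0.08003014]
5 [ 0.0048  0.     -0.0058] [ 0.     -0.1239  0.0873]
10 [ 0.0052  0.     -0.0054] [ 0.     -0.1202  0.0939]
15 [ 0.0057  0.     -0.0049] [ 0.     -0.116   0.1001]
20 [ 0.0061  0.     -0.0044] [ 0.     -0.1112  0.1059]
25 [ 0.0065  0.     -0.0038] [ 0.     -0.106   0.1113]
30 [ 0.0068  0.     -0.0033] [ 0.     -0.1003  0.1162]
35 [ 0.007   0.     -0.0027] [ 0.     -0.0942  0.1206]
40 [ 0.0072  0.     -0.002 ] [ 0.     -0.0877  0.1244]
45 [ 0.0074  0.     -0.0014] [ 0.     -0.0809  0.1277]
```

```bash
python3 -m pendant '[[[0.005,0,-0.006],[0,0,0],0.015],[[0.005,0,-0.0055],[0,0,0],0.015],[[0.0055,0,-0.005],[0,0,0],0.015],[[0.006,0,-0.0045],[0,0,0],0.015],[[0,0,0],[0,0,0],0.015]]'
python3 -m pendant '[[[0.0065,0,-0.004],[0,0,0],0.015],[[0.007,0,-0.003],[0,0,0],0.015],[[0.007,0,-0.0025],[0,0,0],0.015],[[0.007,0,-0.002],[0,0,0],0.015],[[0.0075,0,-0.0015],[0,0,0],0.015],[[0,0,0],[0,0,0],0.015],[[0,0,0],[0,0,0],0.015]]'
cat > chk.py <<'E'
from h import *
import sys
st=arm.observe(); g=np.array(st['position'])-.0188*R.from_rotvec(st['ee_rot']).as_matrix()[:,2]
print('grasp',np.round(g,4),'flap deg from grasp',np.degrees(np.arctan2(g[2]-.0485,-.047-g[1]))-21.8,'rad',np.hypot(g[2]-.0485,-.047-g[1]))
for c in ['side','wrist']:
    im,d=arm.get_image(c); save(sys.argv[1]+'_'+c,im)
    P=world(c,d,st); im=im.astype(int)
    m=(im[...,0]>90)&(im[...,1]<50)&(im[...,2]<50)&(d>0)&(P[...,0]>.5)&(P[...,0]<.65)&(P[...,1]>-.2)&(P[...,1]<0)
    if m.sum(): print(c,'red',m.sum(),np.round(np.percentile(P[m],[1,50,99],axis=0),4))
    m=(im.max(-1)-im.min(-1)<25)&(d>0)&(abs(P[...,0]-.57)<.048)&(P[...,1]>-.115)&(P[...,1]<-.05)&(P[...,2]>.045)&(P[...,2]<.12)
    v,u=np.where(m); q=P[m]; 
    if m.sum()>50:
        # robust line y-z via RANSAC
        best=0;rng=np.random.default_rng(0)
        for i in range(300):
            a,b=q[rng.integers(len(q),size=2)][:,1:]; t=b-a; L=np.hypot(*t)
            if L<.01: continue
            n=np.array([-t[1],t[0]])/L; inl=abs((q[:,1:]-a)@n)<.002
            if inl.sum()>best: best=inl.sum(); bi=inl
        k=q[bi][:,1:]; k0=k-k.mean(0); t=np.linalg.svd(k0,full_matrices=False)[2][0]; print(c,'plane',len(q),best,'angle',np.degrees(np.arctan2(t[1],-t[0]))%180, k.min(0),k.max(0))
E
python3 chk.py j
```

```text
clock: 13.62
position: [0.5691, -0.1067, 0.0877]
ee_rot: [-2.076, -2.089, -0.274]
force: [7.2, 1.0, -6.3]
width: 0.278
clock: 14.5
position: [0.5693, -0.0781, 0.1095]
ee_rot: [-2.079, -2.089, -0.274]
force: [6.5, -3.3, -3.2]
width: 0.276
grasp [ 0.5692 -0.0829  0.1276] flap deg from grasp 43.805610128131036 rad 0.08690199651974731
side red 386 [[ 0.5189 -0.1239  0.0246]
 [ 0.5566 -0.0702  0.0297]
 [ 0.6136 -0.0528  0.1282]]
side plane 280 188 angle 41.00861741938476 [-0.11496741  0.0574932 ] [-0.05074699  0.11502895]
wrist red 1135 [[ 0.5568 -0.083   0.1296]
 [ 0.5687 -0.0797  0.1339]
 [ 0.5814 -0.0766  0.1365]]
wrist plane 10051 9619 angle 42.044999260190075 [-0.11439996  0.05475508] [-0.05011108  0.11386033]
```

```bash
sleep 1
```

```text
(no output)
```

View pics/j_wrist.png

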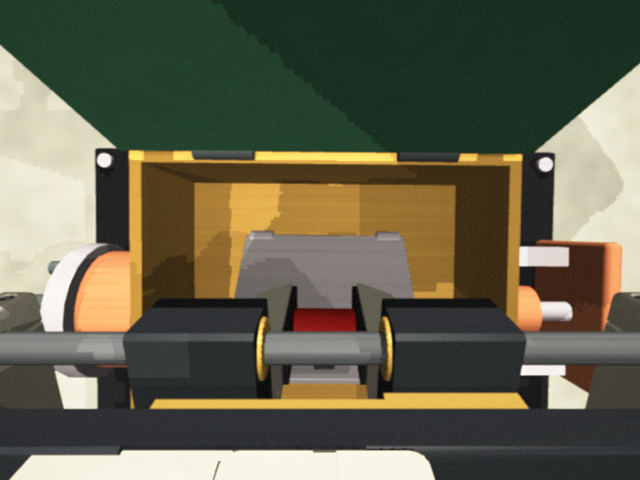

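View pics/j_side.png

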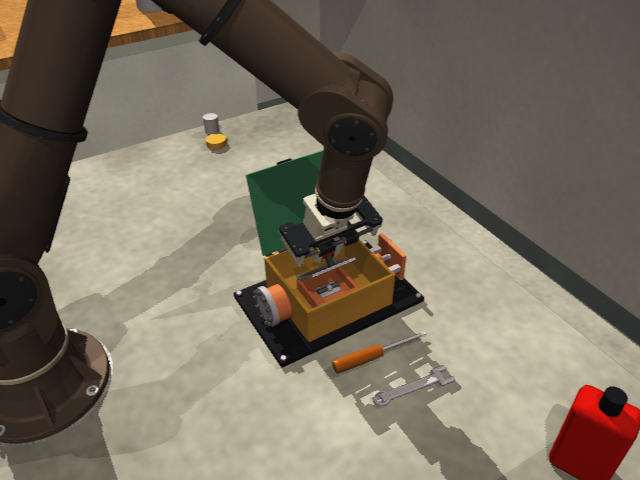

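```bash
python3 -m pendant '[[[0.003,0,-0.0005],[0,0,0],0.015],[[0,0,0],[0,0,0],0.015],[[0,0,0],[0,0,0],0.015],[[0,0,0],[0,0,0],0.015],[[0,0,0],[0,0,0],0.015]]'
python3 chk.py k
python3 - <<'E'
from h import *
im,d=arm.get_image('side');P=world('side',d); im=im.astype(int)
m=(im[...,1]>im[...,0]+12)&(im[...,1]>im[...,2]+5)&(d>0)&(P[...,2]>.11)&(P[...,0]>.45)&(P[...,0]<.7)&(abs(P[...,1])<.1)
q=P[m]; c=np.polyfit(q[:,2],q[:,1],1); print('cover deg',90+np.degrees(np.arctan(c[0])),m.sum())
for l in ['screwdriver','wrench','pot']:
    for k in arm.masks_of('side',l)[:1]:
        mm=k['pixels']&(d>0);print(l,np.round(k['rect']),np.round(np.median(P[mm],0),3))
s=arm.observe(); print(np.round(s['dq'],4),s['force'],s['width'],s['clock'])
E
```

```text
clock: 15.22
position: [0.5692, -0.0757, 0.1106]
ee_rot: [-2.08, -2.089, -0.273]
force: [6.8, -3.9, -4.2]
width: 0.279
grasp [ 0.5692 -0.0805  0.1287] flap deg from grasp 45.547023550246124 rad 0.0869464960184783
side red 418 [[ 0.519  -0.1229  0.0249]
 [ 0.5596 -0.0682  0.0302]
 [ 0.613  -0.0525  0.13  ]]
side plane 266 160 angle 42.182887514551226 [-0.11468615  0.05766373] [-0.05006384  0.11744004]
wrist red 1128 [[ 0.5567 -0.0806  0.1303]
 [ 0.5687 -0.0774  0.1349]
 [ 0.5814 -0.0742  0.1374]]
wrist plane 9518 9084 angle 43.72088764777892 [-0.11265275  0.05474574] [-0.05000204  0.11545539]
cover deg 104.74115318869043 4176
screwdriver [381. 350. 100.  42.] [ 0.537 -0.271  0.021]
wrench [414. 386.  82.  39.] [ 0.576 -0.363  0.008]
pot [325. 264.  54.  26.] [ 0.565 -0.099  0.112]
[-0.0012 -0.0021 -0.0002  0.0004  0.0001  0.0005 -0.0007] [ 7.06959559 -4.59653227 -5.89547331] 0.27686754528671514 15.525
```

```bash
python3 - <<'E'
from h import *
im,d=arm.get_image('scene');P=world('scene',d); save('l_scene',im)
for k in arm.masks_of('scene','pot')[:1]:
    mm=k['pixels']&(d>0);print(k['conf'],np.round(k['rect']),np.round(np.median(P[mm],0),3),np.round(np.percentile(P[mm],[3,97],axis=0),3))
E
```

```text
0.66 [435. 300.  60.  73.] [0.611 0.163 0.066] [[0.581 0.125 0.01 ]
 [0.664 0.201 0.101]]
```

View pics/l_scene.png

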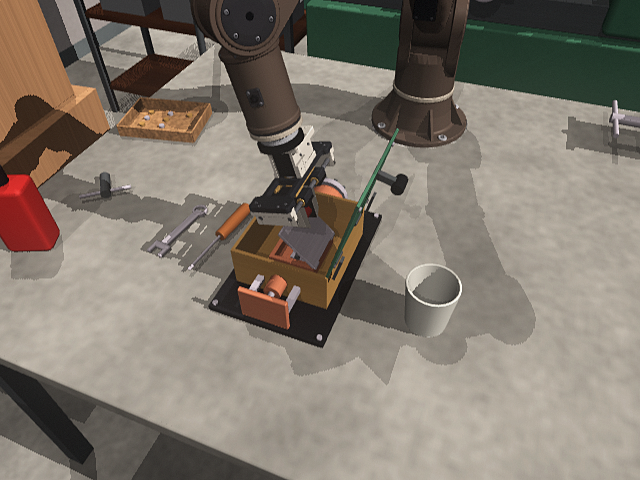

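The scene picture shows the cover leaning on its lugs (about 370,200) with the gripper clear of it. The flap is half open in the fingers (about 305,240), and the pot, screwdriver and wrench are where they started.

```bash
python3 -c "
from cell import arm
print(arm.sign_off())"
```

```text
the job is handed in; nothing more can be done
None
```

I swung the cover onto its stop and let it go. I then pinched the flap's red grip on its flat ends, raised it to about 45° and handed the job in at about 15.6 s, still holding it at 30 N. `sign_off` gave no verdict.

Last checks before handing in:
- **Cover:** it measured 104.7° (105.0° just after release), against a 101° minimum, and the pictures show the gripper clear of it.
- **Flap:** the angle worked out from the grasp point was 45.5°. A plane fitted to the flap gave 43.7° from the wrist camera and 42.2° from the side camera. These disagree by about 3°, but all lie within the 6° allowance.
- **Hold:** the opening of 25.5 mm matches the 26 mm bar. The wrist force was about 10 N, and the arm was still.
- **Bystanders:** the screwdriver and pot read within 1 mm of their start positions. The wrench's median point read 10 mm off along its length, but its outline in the picture had not moved, so I take that as partial masking.
- **Failed check:** the side camera's pot detection landed on the pump because the arm hid the pot. I used the scene camera for the pot instead.

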